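Turn the arbor's flat up and lock it with its pin

ROBOT

A 6-joint arm with a two-finger parallel gripper is mounted at the origin on a cart in front of the work surface, level with it; the furniture and walls round the work are solid. World frame = base frame: x ahead of the robot, y to its left, z up, the work surface at z = 0. Lengths are in mm, angles in rad, forces in N, time in s.
With the tool pointing down it reaches from about 350 to 950 mm from the base axis. Payload 17.4 kg.
Tool frame: the origin (TCP) lies midway between the tips of the shut fingers; the grasp point (between the pads) lies pinch_z behind it (pinch_z is the distance from the TCP to the grasp point, in mm); z points along the fingers, y is the line along which they close (so a half turn about z gives the same grasp; the last joint's range is limited). The gripper opens to 93 mm and grips with 3 to 60 N. Pads are 15 mm wide; open, the fingers measure 128 mm over their backs; the gripper's body (75 mm by 188 mm) begins 65 mm behind the grasp point.
Start: joints at [-1.339, 0.116, 1.442, -0, 1.584, -0.038], TCP at [179.904, -650.59, 218.646] pointing down, gripper open.
Joint ranges: [-2.83, 2.83], [-0.83, 2.19], [0.07, 2.5], [-1.14, 4.28], [0.01, 3], [-2.97, 2.97]. Speed limits (rad/s): [1.89, 1.89, 2.22, 3.14, 3.14, 3.14].

INTERFACE

Orientations are given as a 3x3 rotation matrix whose columns are the frame's x, y, z axes.
In Python, from rig import get_obs, capture, camera_info, job_done, pinch_z gives the robot as it stands.
- The arm moves only by the tool drive_tool, never from a script. Its argument "steps" is text: rows parted by semicolons, each of 5 numbers parted by spaces: the opening, from 0 (shut) to 1 (fully open), then the shift along the tool's x, y, z in mm, then the turn about the tool's z in degrees. In form: hand x y z yaw; .... A call has 1 to 10 rows; each row shifts and turns the commanded pose from where the row before left it, along the tool's axes as they then stand; what a row does not reach is not made up. A row lasts 1/12 s, in which the tool goes at most 41.7 mm and 7.16 degrees, less where a joint would pass 70% of its speed; a pose out of reach is approached as far as the arm can. A call is refused whole if a number of a shift passes 41.7 or a number of a turn 7.16, either way. A call with a gripper value outside its range is refused whole. The fingers move at their own pace and stop on an object; "squeeze" is the grip in N (left out, the last holds). Time passes only in rows, so rows that do not move let the fingers close. It gives the time, the measured TCP pose, the force, the opening and the grip force at its end, in the units of the state.
- get_obs(): the state, without advancing time (a new reading comes with each control period).
- capture(name): name is "side" or "top"; returns the picture (400x640x3 uint8, blue, green, red); there is no depth.
- camera_info(name): a dict with "K" (3x3 intrinsics, pixels), "eye" and "orientation" of the camera in the world. Camera axes: x right, y up, looking along -z (the intrinsics and any distortion apply to the point x, -y, -z); pixel columns grow to the right and rows downward; lengths in mm; the calibration is good to about 2 mm. A picture is of the moment at which its call begins. camera_info takes no time and is no camera call.
- job_done(): hands the job in; it is judged then, once.
The state is a dict: "time_s": time; "joint_pos": joint angles; "dq": joint speeds; "joint_torque": joint torques, N m; "position": TCP position; "tcp_rot": TCP orientation; "contact_force": force on the tool from outside, world axes, zero at the start; "wrist_torque": the same for the moment, N m; "grip_width": finger opening in mm; "grip_force": force on a finger pad.
Only numpy, scipy, OpenCV 4.12 (cv2) and the standard library are available. Lean on these libraries where they do the work, as an engineer would, in place of code of your own. Each camera call takes 0.05 s, during which the arm holds its last target. There are 200 camera calls.

TASK

Find the flat on the end of the buffing arbor, turn the arbor until the flat faces straight up, and lock it there by pushing the red-handled pin all the way home through the hole in the top of the stand and the arbor. The pin's hole goes right through the arbor, so it would also fit with the flat underneath: that is wrong. Do not disturb the scraper, the caliper or the grey bar lying about.

Things in the scene. Friction and masses are not known exactly. Their poses are not given: they have to be found in the camera images.
- stand: Fixed bearing stand: steel foot 110 x 182 x 12 mm, two green cheeks 52 mm wide (x), thin y = 48 to 72, thick -48 to -84 mm, tops 121 mm above the bench. Origin on the bench under the middle of the arbor's sleeve; z up, y along the arbor towards its end with the flat. The arbor's axis is level, 95 mm up. A cloth wheel, 56 mm across, turns with the arbor at y = -91 to -109 mm.
- sleeve_mid (a point): Point on the arbor's axis midway between the cheeks, 95 mm above the bench, axes as the stand's: middle of the arbor's round black rubber sleeve, 28 mm in diameter, y = -27 to 27 mm from here: the place to grip and turn it. The arbor turns about this y axis, more than a turn either way, stiffly (friction about 0.06 N m), and stays where it is left.
- arbor_flat (a point): Centre of the bright milled flat on the arbor's bare end, 94 mm along y from sleeve_mid, 7 mm off the axis. z points out of the flat (up when the flat faces up), y along the arbor. The end is a steel rod of 26 mm diameter, y = 76 to 112 mm, with one flat 22 mm wide along it; 20 mm thick across the flat. It starts at any angle at least 0.8 rad away from up.
- pin_hole (a point): Centre of the mouth of the vertical hole, 11.5 mm across, in the top of the stand's thicker cheek, 66 mm along -y from sleeve_mid, 121 mm above the bench. Below the 10 mm crown it meets the arbor's cross hole, also 11.5 mm, right through the arbor (22 mm thick there) and square to the flat; they line up with the flat straight up, or wrongly straight down. Free space below.
- pin: Loose locking pin, about 80 g: steel shank 10 mm across, 42 mm long with a 4 mm tapered tip, collar 20 mm across, 4 mm thick, above it a round red handle 16 mm across, 37 mm tall. Origin on its axis at the collar's underside; z to the handle's top at 41 mm. Starts upright in the wooden block, origin 46 mm above the bench. Home: the collar rests on top of the stand.
- pin_block: Fixed wooden block 50 x 50 x 36 mm in which the pin is parked, in a blind hole in the middle 13 mm wide and 32 mm deep. Origin: centre of its underside on the bench. Behind it, to the right of the stand, a polishing motor on wooden blocks is bolted down, 250 mm tall; a lamp shade hangs 500 mm above the bench to the left, about 0.2 m behind the stand.
- scraper: Loose scraper knife with black handle, 14 x 145 x 10 mm, lying on the bench; leave it alone. Origin: centre of its underside.
- caliper: Loose vernier caliper, 49 x 186 x 8 mm, lying on the bench; leave it alone. Origin: centre of its underside.
- grey_stick: Loose grey bar of polishing compound, 25 x 50 x 20 mm, lying on the bench; leave it alone. Origin: centre of its underside.

How it is judged (in metres and radians):
On the way, in this order (a step that is already met when the one before it is completed fails the run):
1. the arbor's flat faces up (within about 14 degrees) (angle between arbor_flat's own z axis and vertical below 0.25 rad), for 0.2 s.
2. the pin is home in the stand's hole (z of pin in the frame of pin_hole below 0.004 m and horizontal distance between pin and pin_hole below 0.004 m), for 0.2 s.
At the end, for the whole second after the job is handed in: The arbor's flat faces up within 0.2 rad (the pin's play), and the pin stands upright (within 0.1 rad) and at rest in the stand's hole, centred within 4 mm, its collar within 4 mm of the top of the stand (all of step 2 and angle between arbor_flat's own z axis and vertical below 0.2 rad and angle between pin's own z axis and vertical below 0.1 rad and linear speed of pin below 0.02 m/s); the robot touches nothing.
It fails at once if the scraper, the caliper or the grey bar is moved by more than 40 mm (distance of any of scraper, caliper, grey_stick from where it was at the start of the episode above 0.04 m).
It also fails if it takes over 72 s, if anything falls off the work surface, if the arm or the gripper's body presses on something with over 40 N, if the wrist force passes 120 N, or if a joint passes its speed limit or range.

## Working session

There is one attempt and no reset: what is moved stays moved. The work goes in short steps, Python scripts to look and compute and a tool call to move; the robot and the scene stay as the last step left them, time stands still between calls to the robot, and variables do not carry over. Pictures are saved under pics/ and viewed, at most 10 in all, crops included, and the job is handed in when it is done.

Besides the shell and the picture viewer there is one more tool, called after ">>>" by a JSON object that holds its "api" and its "payload", one argument or row to a line. drive_tool: Moves the arm, as the interface text tells. Its arguments: {"type":"object","properties":{"steps":{"type":"string"},"squeeze":{"type":"number"}},"required":["steps"]}

```bash
ls; mkdir -p pics; python3 - <<'E'
from rig import *
import cv2
o=get_obs();print({k:o[k] for k in o})
print(pinch_z if not callable(pinch_z) else pinch_z())
for n in("side","top"):
    cv2.imwrite(f"pics/{n}0.png",capture(n));print(n,camera_info(n))
E
```

```text
pics
{'time_s': 0.0, 'joint_pos': array([-1.33879851e+00,  1.16484302e-01,  1.44228569e+00, -2.24366931e-05,
        1.58398215e+00, -3.78026196e-02]), 'dq': array([-0.00070148,  0.00075915,  0.00040999, -0.00074091, -0.00169969,
        0.00206842]), 'joint_torque': array([-1.11210488e-05, -7.21269464e+01, -6.22607517e+01,  7.80303637e-02,
        2.38676404e-02, -1.20929976e-04]), 'position': array([ 179.84918642, -650.38339482,  217.89363002]), 'tcp_rot': array([[ 9.63824186e-01,  2.66538658e-01, -2.88426055e-04],
       [ 2.66538813e-01, -9.63823531e-01,  1.12326693e-03],
       [ 2.14022426e-05, -1.15950858e-03, -9.99999328e-01]]), 'contact_force': array([ 0.45061221, -0.02183577, -0.1808743 ]), 'wrist_torque': array([-0.02764255, -0.03397464, -0.03885708]), 'grip_force': 0.0, 'grip_width': 92.98529784933343}
18.8
side {'K': array([[444.46281434,   0.        , 312.72562483],
       [  0.        , 444.46281434, 195.73384672],
       [  0.        ,   0.        ,   1.        ]]), 'eye': array([  412.14602507, -1161.58233741,   686.27359227]), 'orientation': array([[ 0.99662815,  0.03073145, -0.07607832],
       [-0.0819187 ,  0.42526912, -0.90135204],
       [ 0.0046539 ,  0.90454505,  0.42635265]])}
top {'K': array([[515.09775869,   0.        , 325.9108645 ],
       [  0.        , 515.09775869, 205.4257826 ],
       [  0.        ,   0.        ,   1.        ]]), 'eye': array([ 352.58803125,   80.11093874, 1663.12593759]), 'orientation': array([[-0.01886674,  0.99324131, -0.11452403],
       [-0.99977775, -0.01981953, -0.00718646],
       [-0.0094077 ,  0.11436299,  0.99339448]])}
```

View pics/side0.png

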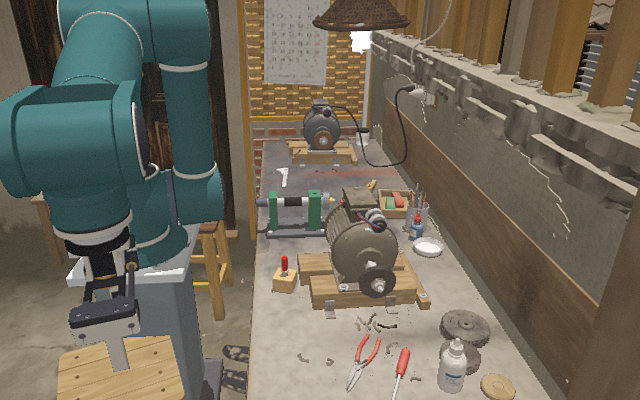

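View pics/top0.png

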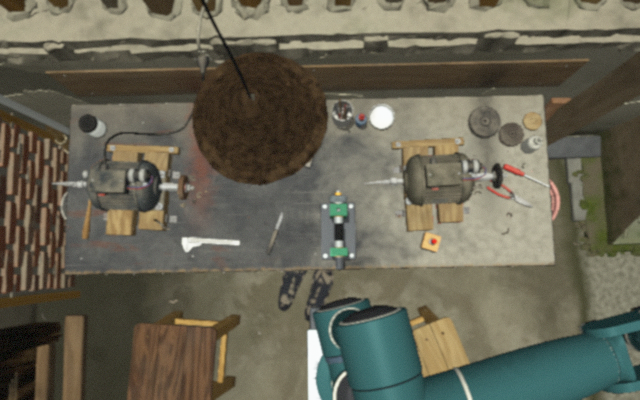

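```bash
python3 - <<'E'
import cv2,numpy as np
s=cv2.imread("pics/side0.png");t=cv2.imread("pics/top0.png")
a=cv2.resize(s[170:300,250:350],None,fx=4.6,fy=4.6,interpolation=cv2.INTER_CUBIC)
b=cv2.resize(t[180:275,310:350],None,fx=6.2,fy=6.2,interpolation=cv2.INTER_CUBIC)
h=600;c=np.zeros((h,800,3),np.uint8);c[:a.shape[0],:a.shape[1]]=a;c[:b.shape[0],480:480+b.shape[1]]=b[:600]
cv2.imwrite("pics/crop1.png",c)
E
```

```text
(no output)
```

View pics/crop1.png

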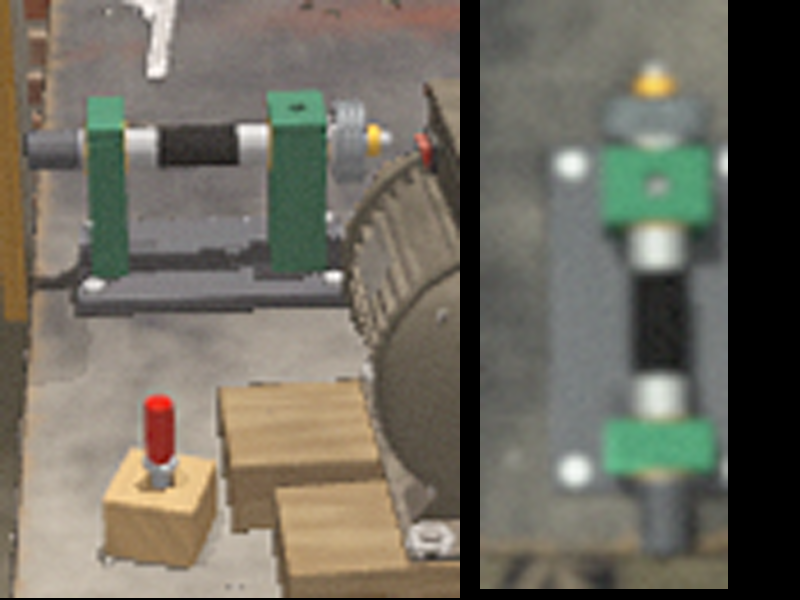

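```bash
cat > h.py <<'E'
from rig import *
import numpy as np,cv2
def at(n,u,v,z):
    c=camera_info(n);K=c["K"];R=np.array(c["orientation"]);p=np.linalg.solve(K,[u,v,1.])
    d=R@np.array([p[0],-p[1],-p[2]]);e=np.array(c["eye"]);return e+d*(z-e[2])/d[2]
def px(n,P):
    c=camera_info(n);q=np.array(c["orientation"]).T@(np.array(P)-c["eye"]);r=c["K"]@np.array([q[0],-q[1],-q[2]]);return r[:2]/r[2]
E
python3 - <<'E'
from h import *
np.set_printoptions(precision=1,suppress=True)
t=lambda x,y:((x-480)/6.2+310-.4,y/6.2+180-.4); s=lambda x,y:(x/4.6+250-.4,y/4.6+170-.4)
for n,p,z in[("top",t(657,186),121),("side",s(297,107),121),("top",t(660,447),121),("side",s(106,98+10),121),("top",t(571,164),14),("top",t(575,470),14),("side",s(94,285),14),("side",s(333,276),14)]:print(n,at(n,*p,z))
print("pin")
i=cv2.imread("pics/top0.png").astype(int);m=(i[...,2]>150)&(i[...,1]<100)&(i[...,0]<100);m[:,:410]=0;m[:,450:]=0;m[:225]=0;m[255:]=0
v,u=np.nonzero(m);print(len(u),u.mean(),v.mean(),at("top",u.mean(),v.mean(),80))
print(at("side",*s(158,402),87),at("side",*s(158,485),42))
# block corners (top face z=36) side
for c in[(133,447),(216,458),(195,514),(105,497)]:print(at("side",*s(*c),36))
print(at("top",431.5,241,36))
E
```

```text
top [517.   54.7 121. ]
side [519.   53.5 121. ]
top [390.7  56.  121. ]
side [393.9  60.9 121. ]
top [540.8  97.3  14. ]
top [382.4  98.2  14. ]
side [382.4  15.5  14. ]
side [540.5  15.8  14. ]
pin
16 433.3125 241.125 [ 418.5 -235.3   80. ]
[ 420.1 -239.8   87. ] [ 418.8 -251.4   42. ]
[ 405.8 -205.8   36. ]
[ 451.4 -219.9   36. ]
[ 437.8 -270.5   36. ]
[ 390.3 -251.7   36. ]
[ 420.8 -238.4   36. ]
```

>>> {"api": "drive_tool", "payload": {
  "steps": "0 0 0 0 5.15; 0 0 0 0 5.15; 0 0 0 0 5.15; 0 15 -40 0 0; 0 15 -40 0 0; 0 15 -40 0 0; 0 15 -40 0 0; 0 15 -40 0 0; 0 15 -40 0 0; 0 15 -40 0 0",
  "squeeze": 20
}}

```text
time_s: 0.93
position: [282.3, -375.5, 218.3]
tcp_rot: [[1.0, -0.0, -0.0], [-0.0, -1.0, 0.0], [-0.0, -0.0, -1.0]]
contact_force: [2.0, -0.4, -0.1]
grip_width: 30.8
grip_force: 0.0
```

>>> {"api": "drive_tool", "payload": {
  "steps": "0 15 -40 0 0; 0 15 -40 0 0; 0 15 -40 0 0; 0 15 -40 0 0; 0 15 -40 0 0; 0 15 -40 0 0; 0 15 -40 0 0; 0 15 -40 0 0; 0 15 -40 0 0; 0 15 -40 0 0"
}}

```text
time_s: 1.77
position: [428.5, 14.9, 218.7]
tcp_rot: [[1.0, 0.0, 0.001], [0.0, -1.0, -0.0], [0.001, 0.0, -1.0]]
contact_force: [0.9, -1.4, -0.2]
grip_width: 0.3
grip_force: 0.0
```

>>> {"api": "drive_tool", "payload": {
  "steps": "0 17 -40 0 0; 0 0 0 30 0; 0 0 0 30 0; 0 0 0 25 0; 0 0 0 10 0; 0 0 0 0 0; 0 0 0 0 0"
}}

```text
time_s: 2.35
position: [445.0, 50.9, 124.5]
tcp_rot: [[1.0, -0.0, 0.0], [-0.0, -1.0, -0.0], [0.0, 0.0, -1.0]]
contact_force: [0.8, 0.2, 1.1]
grip_width: 0.5
grip_force: 0.0
```

>>> {"api": "drive_tool", "payload": {
  "steps": "0 6 -17 0 0; 0 0 0 7 0; 0 0 0 4 0; 0 0 0 2 0; 0 0 0 2 0; 0 0 0 0 0"
}}

```text
time_s: 2.85
position: [450.7, 67.6, 108.5]
tcp_rot: [[1.0, -0.0, -0.0], [-0.0, -1.0, -0.0], [-0.0, 0.0, -1.0]]
contact_force: [-0.5, 0.0, -0.1]
grip_width: 0.2
grip_force: 0.0
```

>>> {"api": "drive_tool", "payload": {
  "steps": "0 0 0 1 0; 0 0 0 1 0; 0 0 0 0 0"
}}

```text
time_s: 3.1
position: [451.0, 67.9, 107.1]
tcp_rot: [[1.0, -0.0, 0.001], [-0.0, -1.0, -0.0], [0.001, 0.0, -1.0]]
contact_force: [-1.9, -1.4, 3.1]
grip_width: 0.1
grip_force: 1.4
```

>>> {"api": "drive_tool", "payload": {
  "steps": "0 0 0 0.7 0; 0 0 0 0 0"
}}

```text
time_s: 3.27
position: [451.1, 68.1, 106.9]
tcp_rot: [[1.0, 0.0, 0.001], [0.0, -1.0, 0.0], [0.001, -0.0, -1.0]]
contact_force: [-2.5, 0.7, 8.9]
grip_width: 0.3
grip_force: 3.8
```

>>> {"api": "drive_tool", "payload": {
  "steps": "0 0 0 0.6 0; 0 0 2 0 0; 0 0 2 0 0; 0 0 2 0 0; 0 0 2 0 0; 0 0 2 0 0; 0 0 2 0 0; 0 0 2 0 0; 0 0 0 0 0"
}}

```text
time_s: 4.02
position: [451.7, 54.7, 108.8]
tcp_rot: [[1.0, 0.0, 0.003], [0.0, -1.0, 0.002], [0.003, -0.002, -1.0]]
contact_force: [-12.5, 5.4, 34.1]
grip_width: 0.4
grip_force: 17.3
```

```bash
cat >> h.py <<'E'
def look(name,zs=5,zt=7):
    s=capture("side");t=capture("top")
    a=cv2.resize(s[185:225,245:340],None,fx=4,fy=4,interpolation=cv2.INTER_CUBIC)
    b=cv2.resize(t[195:275,315:360],None,fx=6,fy=6,interpolation=cv2.INTER_CUBIC)
    c=np.zeros((480,700,3),np.uint8);c[:a.shape[0],:a.shape[1]]=a;c[:b.shape[0],400:400+b.shape[1]]=b
    cv2.imwrite(f"pics/{name}.png",c);return s,t
E
python3 -c "
from h import *
look('l1')"
```

```text
(no output)
```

View pics/l1.png

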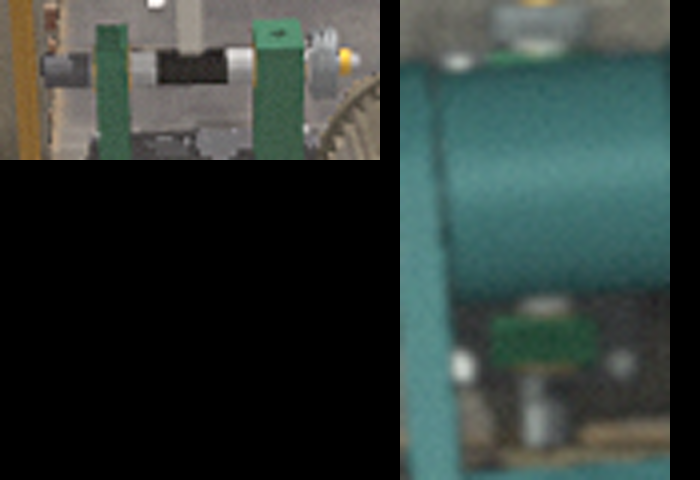

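```bash
cat >> h.py <<'E'
def prof(s,t):
    for n,i in(("side",s),("top",t)):
        g=cv2.cvtColor(i,6).astype(int)
        for x in(350,358):
            c=px(n,[x,55,95]).round().astype(int);print(n,x,c,g[c[1]-8:c[1]+9,c[0]] if n=="side" else g[c[1],c[0]-8:c[0]+9])
E
python3 -c "
from h import *
prof(cv2.imread('pics/side0.png'),cv2.imread('pics/top0.png'));prof(capture('side'),capture('top'))"
```

```text
side 350 [258 202] [ 88 138 106  89 119 133 132 116 106  88  72  65  74 121 116 118 135]
side 358 [261 202] [141 132 140 143 130 129 131 114 102  89  72  58  72 120 128 133 135]
top 350 [339 265] [119 123 129 125 110  99  99 109 112 102  93  80  61  54  76  90  96]
top 358 [339 263] [126 127 124 120 110  97 100 109 109 102  87  83  64  59  78  91  95]
side 350 [258 202] [ 88 140 103  87  85 116 122 101 102  84  72  70  74 123 117 112 136]
side 358 [261 202] [143 135 143 146 136 125 119 104  95  83  70  69  77 123 128 134 139]
top 350 [339 265] [ 63  54  60  65  91 131 144 128 105  92  80  69  51  52  63  67  73]
top 358 [339 263] [ 58  54  61  67  91 125 133 123 103  89  79  68  55  49  49  49  52]
```

>>> {"api": "drive_tool", "payload": {
  "steps": "0 0 0 -2 0; 0 0 0 0 0"
}}

```text
time_s: 4.38
position: [451.5, 54.3, 109.0]
tcp_rot: [[1.0, 0.0, 0.002], [0.0, -1.0, 0.001], [0.002, -0.001, -1.0]]
contact_force: [-4.5, 3.3, 15.8]
grip_width: -0.1
grip_force: 8.0
```

>>> {"api": "drive_tool", "payload": {
  "steps": "0 0 2 0 0; 0 0 2 0 0; 0 0 2 0 0; 0 0 2 0.2 0; 0 0 0 0 0"
}}

```text
time_s: 4.8
position: [451.3, 45.9, 107.9]
tcp_rot: [[1.0, 0.0, 0.002], [0.0, -1.0, 0.0], [0.002, -0.0, -1.0]]
contact_force: [0.8, -0.4, 7.0]
grip_width: 0.5
grip_force: 3.1
```

```bash
python3 -c "
from h import *
s,t=look('l2');prof(s,t);cv2.imwrite('pics/l2f.png',s);cv2.imwrite('pics/l2t.png',t)"
```

```text
side 350 [258 202] [ 91 142 109  87  81 122 122 101 102  88  73  72  77 123 121 120 137]
side 358 [261 202] [140 133 141 143 136 127 115 106  98  83  72  68  72 119 128 134 136]
top 350 [339 265] [ 99  84  63  70  96 114 134 167 159 129  92  70  57  53  59  69  74]
top 358 [339 263] [ 93  69  65  77  96 112 132 155 152 124  89  74  60  53  51  48  48]
```

```bash
cat >> h.py <<'E'
def zoom(s,t,name):
    a=cv2.resize(s[188:216,248:284],None,fx=11,fy=11,interpolation=cv2.INTER_CUBIC)
    b=cv2.resize(t[248:278,322:356],None,fx=11,fy=11,interpolation=cv2.INTER_CUBIC)
    c=np.zeros((340,780,3),np.uint8);c[:a.shape[0],:a.shape[1]]=a;c[:b.shape[0],400:400+b.shape[1]]=b
    cv2.imwrite(f"pics/{name}.png",c)
E
python3 -c "
from h import *
zoom(cv2.imread('pics/l2f.png'),cv2.imread('pics/l2t.png'),'z2')"
```

```text
(no output)
```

View pics/z2.png

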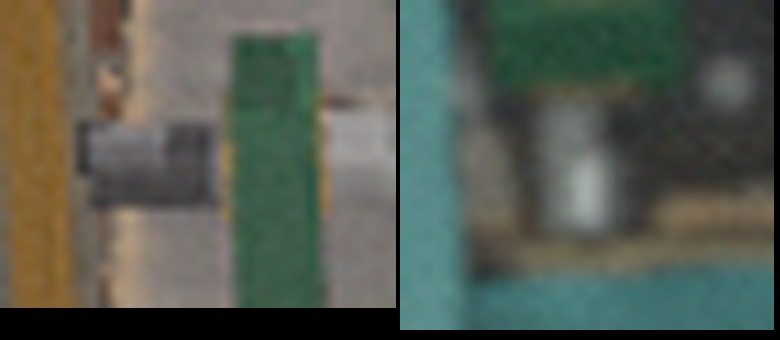

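>>> {"api": "drive_tool", "payload": {
  "steps": "0 0 0 -5 0; 0 0 -13 -1 0; 0 0 0 0 0; 0 0 0 3 0; 0 0 0 1 0; 0 0 0 0 0"
}}

```text
time_s: 5.4
position: [450.8, 58.9, 109.2]
tcp_rot: [[1.0, 0.0, -0.0], [0.0, -1.0, 0.0], [-0.0, -0.0, -1.0]]
contact_force: [-1.0, 2.0, 3.0]
grip_width: 0.5
grip_force: 1.8
```

```bash
python3 -c "
from h import *
s=capture('side');t=capture('top');prof(s,t)"
```

```text
side 350 [258 202] [ 91 139 109  87  85 118 122 103 101  82  72  68  73 122 116 120 138]
side 358 [261 202] [141 139 142 145 140 128 120 105  99  85  69  66  72 125 129 136 137]
top 350 [339 265] [ 53  56  60 104 160 196 204 198 169 126  91  72  52  55  60  67  71]
top 358 [339 263] [ 56  55  60  96 148 180 187 181 161 125  90  70  61  49  50  50  54]
```

>>> {"api": "drive_tool", "payload": {
  "steps": "0 0 0 1.2 0; 0 0 2 0 0; 0 0 2 0 0; 0 0 2 0 0; 0 0 0 0 0"
}}

```text
time_s: 5.92
position: [451.0, 53.1, 109.0]
tcp_rot: [[1.0, 0.0, 0.001], [0.0, -1.0, 0.001], [0.001, -0.001, -1.0]]
contact_force: [-6.4, 4.6, 16.3]
grip_width: 0.6
grip_force: 7.5
```

```bash
python3 -c "
from h import *
s=capture('side');t=capture('top');prof(s,t)"
```

```text
side 350 [258 202] [ 89 139 110  83  78  71 177 127  98  85  74  68  71 127 118 118 137]
side 358 [261 202] [140 137 142 142 134 129 178 125  94  86  74  67  72 123 128 135 135]
top 350 [339 265] [ 69  58  54  78 133 189 221 230 226 217 173 111  59  53  62  71  72]
top 358 [339 263] [ 65  58  59  77 127 180 206 212 214 204 159 104  66  52  47  50  51]
```

>>> {"api": "drive_tool", "payload": {
  "steps": "0 0 0 -20 0; 0 0 0 -40 0; 0.5 -4 36 0 0; 0.5 -4 36 0 0; 0.5 -4 36 0 0; 0.5 -4 36 0 0; 0.5 -4 36 0 0; 0.5 -4 36 0 0; 0.5 -4 36 0 0; 0.5 -4 36 0 0"
}}

```text
time_s: 6.85
position: [417.9, -237.0, 167.7]
tcp_rot: [[1.0, -0.0, -0.0], [-0.0, -1.0, -0.0], [-0.0, 0.0, -1.0]]
contact_force: [0.4, -0.4, 0.6]
grip_width: 45.6
grip_force: 0.0
```

>>> {"api": "drive_tool", "payload": {
  "steps": "0.5 0 0 0 0; 0.5 0 0 0 0"
}}

```text
time_s: 7.02
position: [418.1, -236.5, 167.3]
tcp_rot: [[1.0, -0.003, -0.001], [-0.003, -1.0, 0.001], [-0.001, -0.001, -1.0]]
contact_force: [0.1, -0.1, -0.0]
grip_width: 46.4
grip_force: 0.0
```

```bash
python3 -c "
from h import *
s=capture('side');t=capture('top');prof(s,t)
a=cv2.resize(s[188:216,248:284],None,fx=11,fy=11,interpolation=2)
b=cv2.resize(t[248:278,322:356],None,fx=11,fy=11,interpolation=2)
d=cv2.resize(s[215:300,215:325],None,fx=3,fy=3,interpolation=2)
e=cv2.resize(t[205:235,322:356],None,fx=8,fy=8,interpolation=2)
c=np.zeros((600,780,3),np.uint8);c[:308,:396]=a;c[:330,400:774]=b;c[340:595,:330]=d;c[340:580,400:672]=e
cv2.imwrite('pics/z3.png',c)"
```

```text
side 350 [258 202] [ 94 143 110  91  85  68 199 147 102  88  77  68  74 128 114 118 137]
side 358 [261 202] [143 137 145 140 132 166 201 139 100  90  71  72  74 124 128 136 137]
top 350 [339 265] [123 127 130 160 218 244 247 246 247 241 207 130  78  71  94 110 119]
top 358 [339 263] [126 127 129 161 222 244 246 247 246 243 206 130  80  73  91 105 110]
```

View pics/z3.png

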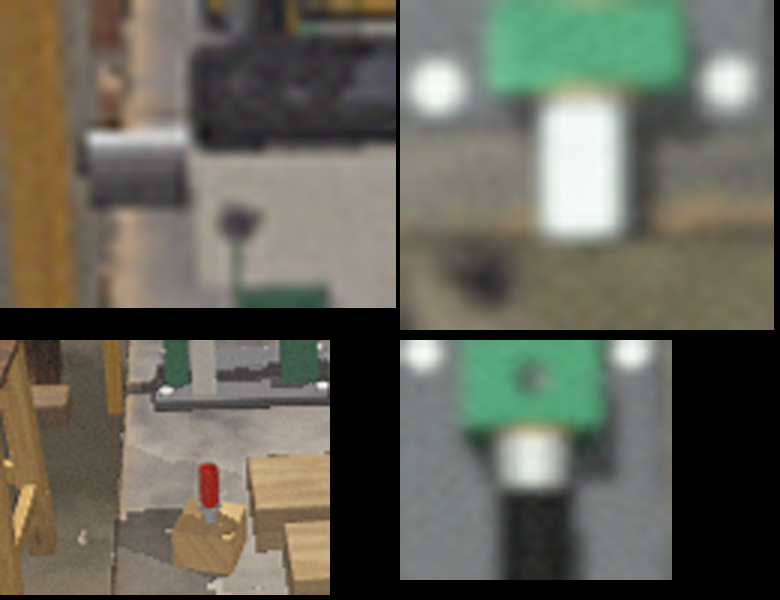

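>>> {"api": "drive_tool", "payload": {
  "steps": "0.5 2 0 30 0; 0.5 0 0 30 0; 0.5 0 0 30 0; 0.5 0 0 17 0; 0.5 0 0 0 0; 0.5 0 0 0 0"
}}

```text
time_s: 7.62
position: [420.9, -233.9, 61.0]
tcp_rot: [[1.0, 0.002, -0.001], [0.002, -1.0, 0.001], [-0.001, -0.001, -1.0]]
contact_force: [0.4, -0.1, 1.5]
grip_width: 46.5
grip_force: 0.0
```

>>> {"api": "drive_tool", "payload": {
  "steps": "0 0 0 0 0; 0 0 0 0 0; 0 0 0 0 0; 0 0 0 0 0; 0 0 0 0 0; 0 0 0 0 0",
  "squeeze": 25
}}

```text
time_s: 8.12
position: [421.0, -235.1, 61.4]
tcp_rot: [[1.0, 0.0, 0.001], [0.0, -1.0, -0.0], [0.001, 0.0, -1.0]]
contact_force: [0.1, 0.4, 3.7]
grip_width: 15.4
grip_force: 25.0
```

>>> {"api": "drive_tool", "payload": {
  "steps": "0 0 0 -10 0; 0 0 0 -25 0; 0 0 0 -35 0; 0 0 0 -35 0; 0 0 0 -35 0; 0 0 0 0 0; 0 0 0 0 0"
}}

```text
time_s: 8.7
position: [421.4, -235.3, 203.4]
tcp_rot: [[1.0, 0.0, 0.003], [0.0, -1.0, -0.002], [0.003, 0.002, -1.0]]
contact_force: [0.2, 0.1, -1.9]
grip_width: 15.5
grip_force: 24.9
```

```bash
python3 -c "
from h import *
s=capture('side');t=capture('top');p=get_obs()['position'];print(p)
u,v=px('side',[p[0],p[1],p[2]-20]).astype(int);print(u,v);prof(s,t)
a=cv2.resize(s[v-40:v+40,u-45:u+45],None,fx=6,fy=6,interpolation=2)
cv2.imwrite('pics/z4.png',a)"
```

```text
[ 420.549205   -234.80658095  200.3087366 ]
283 222
side 350 [258 202] [ 86 142 110  88  82  72 200 145 100  88  71  69  71 125 119 118 140]
side 358 [261 202] [144 138 143 141 132 164 202 146 104  90  74  64  72 122 132 135 138]
top 350 [339 265] [123 126 128 161 221 243 247 247 247 243 206 131  75  75  97 110 118]
top 358 [339 263] [126 127 131 160 223 244 247 247 247 242 208 133  76  76  94 105 115]
```

View pics/z4.png

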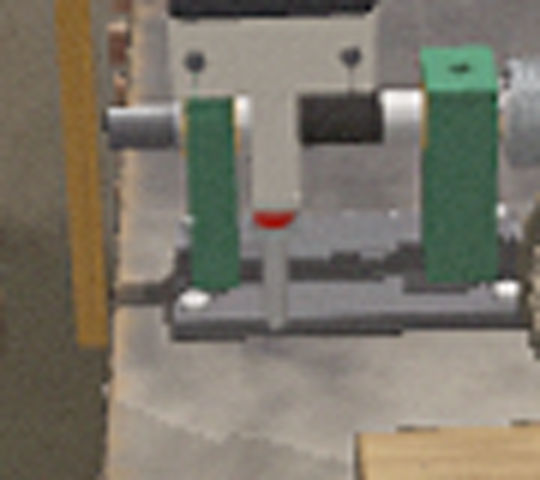

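```bash
python3 -c "
from h import *
print(px('side',[420.5,-234.8,143]),'obs 283.4 236.3'); print(px('side',[420.5,-234.8,185]))
print(at('side',314.1,192.8,121))
t=cv2.imread('pics/top0.png');c=capture('top')
for i in(t,c):
  g=cv2.cvtColor(i,6).astype(int)[205:216,332:346];print(g)
"
```

```text
[283.53241877 236.12729545] obs 283.4 236.3
[283.11718025 220.73048137]
[518.86642915  53.91164367 121.        ]
[[132 133 135 135 132 133 134 127 132 134 135 130 129 130]
 [134 134 135 136 132 128 131 130 130 132 132 136 132 126]
 [137 133 134 131 126 121 120 125 129 133 130 133 129 131]
 [137 134 133 130 120 117 123 126 130 133 134 136 134 130]
 [138 136 133 135 128 137 151 149 139 129 132 133 130 131]
 [132 137 134 134 132 146 161 155 139 130 132 130 131 128]
 [134 134 133 135 135 144 143 140 136 132 132 132 129 129]
 [134 135 134 135 134 133 131 135 130 130 133 134 133 131]
 [136 128 132 128 132 131 134 131 132 132 133 128 133 134]
 [126 128 127 128 127 132 131 133 129 125 124 125 128 121]
 [108 106 116 123 131 137 141 136 134 125 117 113 107 102]]
[[141 142 137 139 137 137 137 135 138 136 134 136 137 133]
 [138 140 138 141 135 134 134 134 138 134 135 137 135 131]
 [137 139 135 137 131 126 124 123 134 135 134 139 131 135]
 [143 143 142 134 119 106 114 119 131 134 138 137 135 132]
 [135 137 138 135 115 106 116 129 135 136 136 137 138 136]
 [141 136 141 133 120 107 114 133 137 140 138 134 137 130]
 [141 137 139 134 124 114 115 128 136 136 137 136 137 133]
 [139 138 141 136 136 130 127 131 136 136 136 137 129 132]
 [137 137 137 137 136 137 140 137 137 132 138 138 141 133]
 [130 132 132 131 134 132 135 138 133 132 130 131 129 126]
 [112 116 116 129 135 141 145 139 135 127 120 112 108 108]]
```

>>> {"api": "drive_tool", "payload": {
  "steps": "0 4 -36 0 0; 0 10 -36 0 0; 0 14 -36 0 0; 0 14 -36 0 0; 0 14 -36 0 0; 0 14 -36 0 0; 0 14 -36 0 0; 0 14 -36 0 0; 0 0 0 0 0; 0 0 0 0 0"
}}

```text
time_s: 9.68
position: [518.5, 54.6, 199.2]
tcp_rot: [[1.0, 0.003, -0.003], [0.003, -1.0, -0.0], [-0.003, 0.0, -1.0]]
contact_force: [-0.2, 0.3, -0.5]
grip_width: 15.7
grip_force: 25.0
```

>>> {"api": "drive_tool", "payload": {
  "steps": "0 0 0 10 0; 0 0 0 4 0; 0 0 0 2 0; 0 0 0 2 0; 0 0 0 2 0; 0 0 0 2 0; 0 0 0 0 0; 0 0 0 0 0"
}}

```text
time_s: 10.35
position: [518.8, 52.9, 179.0]
tcp_rot: [[1.0, -0.0, 0.0], [-0.0, -1.0, 0.0], [0.0, -0.0, -1.0]]
contact_force: [0.0, 0.3, -1.5]
grip_width: 15.6
grip_force: 25.0
```

```bash
python3 -c "
from h import *
s=capture('side');p=get_obs();print(p['position'],p['contact_force'],p['wrist_torque'])
a=cv2.resize(s[165:225,270:350],None,fx=8,fy=8,interpolation=2)
cv2.imwrite('pics/z5.png',a)"
```

```text
[518.8659859   52.96440458 179.11140612] [-1.05599002 -0.92271016 -1.46794886] [ 0.03859955  0.01183208 -0.01093639]
```

View pics/z5.png

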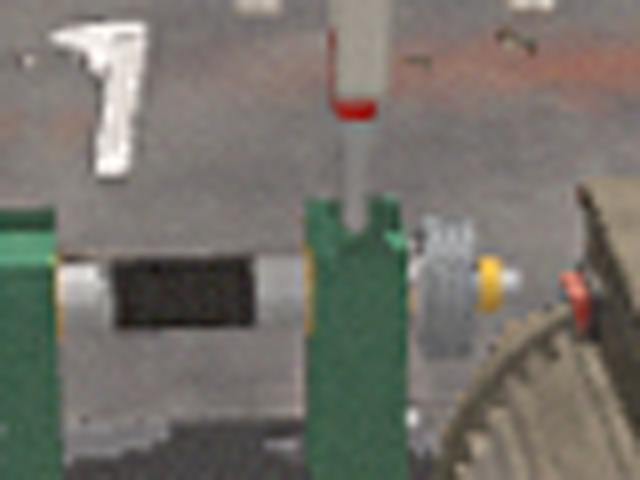

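>>> {"api": "drive_tool", "payload": {
  "steps": "0 0 -1.5 0 0; 0 0 0 1.5 0; 0 0 0 1.5 0; 0 0 0 1 0; 0 0 0 1 0; 0 0 0 0 0; 0 0 0 0 0"
}}

```text
time_s: 10.98
position: [518.8, 54.7, 173.9]
tcp_rot: [[1.0, 0.0, 0.0], [0.0, -1.0, 0.0], [0.0, -0.0, -1.0]]
contact_force: [1.2, 2.8, -0.8]
grip_width: 15.2
grip_force: 25.0
```

>>> {"api": "drive_tool", "payload": {
  "steps": "0 0 -0.5 2 0; 0 0 0 2 0; 0 0 0 2 0; 0 0 0 0 0"
}}

```text
time_s: 11.32
position: [518.7, 55.1, 167.4]
tcp_rot: [[1.0, 0.0, -0.0], [0.0, -1.0, 0.0], [-0.0, -0.0, -1.0]]
contact_force: [0.4, 1.1, -1.9]
grip_width: 15.5
grip_force: 25.0
```

>>> {"api": "drive_tool", "payload": {
  "steps": "0 0 0 1.5 0; 0 0 0 1.5 0; 0 0 0 1.5 0; 0 0 0 1.5 0; 0 0 0 0 0"
}}

```text
time_s: 11.73
position: [519.7, 54.9, 164.1]
tcp_rot: [[1.0, 0.0, 0.003], [0.0, -1.0, -0.0], [0.003, 0.0, -1.0]]
contact_force: [-1.6, -0.4, 16.9]
grip_width: 15.3
grip_force: 25.0
```

>>> {"api": "drive_tool", "payload": {
  "steps": "0 0 -0.7 0 0; 0 0 -0.7 0.3 0; 0 0 0 0 0; 0 0 0.8 0.5 0; 0 0 0.7 0 0; 0 0 0 0 0"
}}

```text
time_s: 12.23
position: [519.6, 54.9, 163.2]
tcp_rot: [[1.0, 0.0, 0.003], [0.0, -1.0, 0.0], [0.003, -0.0, -1.0]]
contact_force: [-0.3, 1.2, 14.8]
grip_width: 15.5
grip_force: 25.0
```

>>> {"api": "drive_tool", "payload": {
  "steps": "0 0 0 0.8 0; 0 0 -0.8 0 0; 0 0 -0.7 0 0; 0 0 0.8 0 0; 0 0 0.8 0 0; 0 0 0.7 0 0; 0 0 0.7 0 0; 0 0 -0.8 0 0; 0 0 -0.7 0 0; 0 0 0 0 0"
}}

```text
time_s: 13.07
position: [518.7, 54.9, 160.0]
tcp_rot: [[1.0, 0.0, -0.001], [0.0, -1.0, -0.0], [-0.001, 0.0, -1.0]]
contact_force: [2.1, 2.6, 1.3]
grip_width: 15.4
grip_force: 25.0
```

```bash
python3 -c "
from h import *
s=capture('side');t=capture('top');p=get_obs();print(p['position'],p['contact_force'])
prof(s,t)
cv2.imwrite('pics/s6.png',s);cv2.imwrite('pics/t6.png',t)
np.set_printoptions(linewidth=150)
for v in(263,265):
  print(cv2.cvtColor(t,6)[v,326:352])
# rows of sleeve/white collar for axis: initial image
t0=cv2.cvtColor(cv2.imread('pics/top0.png'),6)
for v in(218,220,222,226,230,234,242,244): print(v,t0[v,328:350])
for x in(340,350,358,430,470,500):print(x,px('top',[x,55,95]),px('top',[x,55,102]))
"
```

```text
[518.67298652  54.86420874 160.04459342] [ 1.24570718  1.77733527 -0.56350573]
side 350 [258 202] [ 88 142 107  89  80 126 140 111  85  78  70  71  77 126 115 120 138]
side 358 [261 202] [144 140 143 144 134 109 236 197 117  83  73  69  74 124 132 138 135]
top 350 [339 265] [ 87  91  92  91  92  97  93  97  96 100  94  97 101  99  99 101 101]
top 358 [339 263] [ 90  91  93  92  95  97  97  97 101  96 102 102  97 100 101  98  98]
[ 78  80  83  86  86  90  91  93  92  95  97  97  97 101  96 102 102  97 100 101  98  98 100  97  96  99]
[ 78  83  84  89  83  87  91  92  91  92  97  93  97  96 100  94  97 101  99  99 101 101 101  98 101  98]
218 [117 107  85  74  62  82 133 172 200 223 226 218 191 161 123  81  57  51  60  65  77 100]
220 [120 124 117 102  80  93 132 169 203 222 228 218 194 164 124  87  70  66  66  69  77 101]
222 [118 123 125 116 103 100 121 148 174 194 201 190 169 145 111  80  78  83  87  90  96 110]
226 [123 119 122 123 119 101  76  48  34  35  39  37  44  37  41  69  96 116 117 123 123 121]
230 [123 120 117 121 115 105  75  49  33  43  39  42  38  25  37  55  81 101 118 122 120 122]
234 [120 123 122 120 117 103  73  49  32  38  38  37  33  39  40  51  75 102 118 124 125 125]
242 [122 122 119 116 117 119 129 157 189 216 226 219 199 176 136 100  82  97 117 124 123 123]
244 [121 119 119 110 104 111 129 158 189 215 225 220 204 177 136  96  78  93 116 121 121 123]
340 [339.18276126 268.76126929] [339.22043795 268.77938391]
350 [339.11059639 265.42939445] [339.14792156 265.43255116]
358 [339.05294087 262.76742091] [339.08998555 262.75864299]
430 [338.53707617 238.94978398] [338.57162475 238.83485031]
470 [338.25282454 225.82579618] [338.28600818 225.65285104]
500 [338.04072131 216.03292262] [338.07289128 215.81691372]
```

>>> {"api": "drive_tool", "payload": {
  "steps": "0 0 0 2 0; 0 0 0 2 0; 0 0 0 2 0; 0 0 0 2 0; 0 0 0 0 0"
}}

```text
time_s: 13.58
position: [518.7, 55.0, 151.7]
tcp_rot: [[1.0, 0.0, -0.001], [0.0, -1.0, 0.0], [-0.001, -0.0, -1.0]]
contact_force: [1.9, 3.4, -2.2]
grip_width: 15.3
grip_force: 25.0
```

>>> {"api": "drive_tool", "payload": {
  "steps": "0 0 -0.3 3 0; 0 0 0 3 0; 0 0 0 3 0; 0 0 0 3 0; 0 0 0 1.5 0; 0 0 0 0 0"
}}

```text
time_s: 14.08
position: [518.7, 55.2, 138.4]
tcp_rot: [[1.0, 0.0, -0.0], [0.0, -1.0, -0.0], [-0.0, 0.0, -1.0]]
contact_force: [2.3, 2.7, -2.9]
grip_width: 15.3
grip_force: 25.0
```

>>> {"api": "drive_tool", "payload": {
  "steps": "0 0 0 1 0; 0 0 0 1 0; 0 0 0 1 0; 0 0 0 0 0; 0 0 0 0 0"
}}

```text
time_s: 14.5
position: [519.0, 55.2, 136.4]
tcp_rot: [[1.0, 0.0, 0.001], [0.0, -1.0, -0.0], [0.001, 0.0, -1.0]]
contact_force: [1.0, 2.1, 4.9]
grip_width: 15.6
grip_force: 25.0
```

>>> {"api": "drive_tool", "payload": {
  "steps": "0 0 0 0.7 0; 0 0 0 0 0; 0.4 0 0 0 0; 0.4 0 0 0 0; 0.4 0 0 0 0; 0.4 0 0 -10 0; 0.4 0 0 -20 0; 0.4 0 0 -30 0; 0.4 0 0 -30 0; 0.4 -30 30 -20 0"
}}

```text
time_s: 15.33
position: [494.1, 30.3, 245.8]
tcp_rot: [[1.0, 0.002, 0.001], [0.002, -1.0, 0.001], [0.001, -0.001, -1.0]]
contact_force: [2.0, -1.4, 1.2]
grip_width: 37.0
grip_force: 0.0
```

>>> {"api": "drive_tool", "payload": {
  "steps": "0.4 -30 40 0 0; 0.4 -20 40 0 0; 0.4 0 40 0 0; 0.4 0 40 0 0; 0.4 0 40 0 0; 0.4 0 0 0 0; 0.4 0 0 0 0"
}}

```text
time_s: 15.92
position: [448.1, -163.7, 243.2]
tcp_rot: [[1.0, -0.004, -0.0], [-0.004, -1.0, 0.0], [-0.0, -0.0, -1.0]]
contact_force: [0.3, 0.7, -0.1]
grip_width: 37.2
grip_force: 0.0
```

```bash
python3 -c "
from h import *
s=capture('side');t=capture('top');p=get_obs();print(p['position'],p['contact_force'],p['time_s'])
prof(s,t)
a=cv2.resize(s[170:225,250:350],None,fx=7.5,fy=7.5,interpolation=2)
cv2.imwrite('pics/z7.png',a)"
```

```text
[ 448.51726932 -161.63165118  243.21898224] [-0.71067876  0.8245523  -0.04799057] 16.0167
side 350 [258 202] [ 87 145 106  83  65 225 255 229 139  84  73  68  75 124 120 115 138]
side 358 [261 202] [143 140 146 141 122 221 255 223 141  84  76  69  72 124 130 139 136]
top 350 [339 265] [122 126 126 142 199 244 252 253 253 253 247 203 119  78  95 111 112]
top 358 [339 263] [127 125 125 138 200 245 253 253 253 252 246 201 119  80  90 110 108]
```

View pics/z7.png

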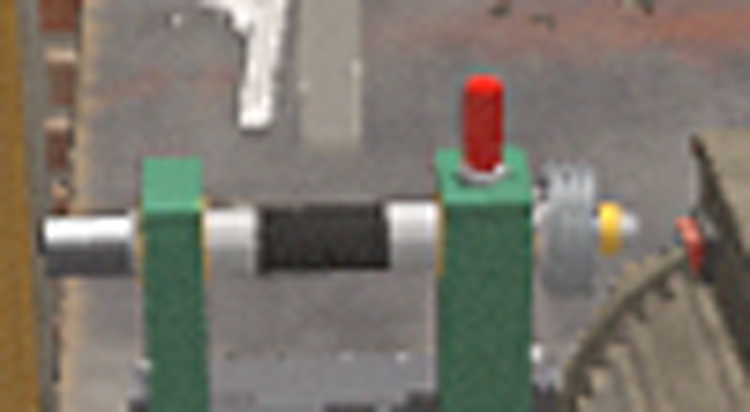

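The picture shows the pin upright with its collar on the stand top (crop 483,175) and the flat bright and facing up (crop 85,230). The gripper is clear.

```bash
python3 -c "
from rig import *
print(job_done())"
```

```text
the job is handed in; nothing more can be done
None
```

The arbor's flat faces up, the pin is fully home in the stand's hole with the gripper clear of it, and I handed the job in at about 16 s; the hand-in gave no verdict back.

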